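# Let the long can out of its gravity chute

### The arm

A 6-joint arm with a two-finger parallel gripper is mounted at the origin on the work surface. World frame = base frame: x ahead of the robot, y to its left, z up, the work surface at z = 0. Lengths are in mm, angles in rad, forces in N, time in s.
With the tool pointing down it reaches from about 275 to 750 mm from the base axis. Payload 10.2 kg.
Tool frame: the origin (TCP) lies at the very end of the fingers, on their centre line; the grasp point (between the pads) lies behind it (ctrl.grasp_offset is the z of the grasp point in the tool frame, in mm); z points along the fingers, y is the direction in which the jaws open and shut (so a half turn about z gives the same grasp; the last joint's range is limited). The gripper opens to 85 mm and grips with 20 to 120 N. Pads are 22 mm wide; open, the fingers measure 114 mm over their backs; the gripper's body (76 mm by 85 mm) begins 54 mm behind the grasp point. The pads swing forward as they close: fully open they stand 13 mm farther back than shut.
Start: joints at [1.019, 0.313, 1.498, -0, 1.331, -0.223], TCP at [169.539, 496.878, 231.294] pointing down, gripper open.
Joint ranges: [-2.94, 2.94], [-0.97, 2.17], [0.19, 2.56], [-1.23, 4.37], [0.02, 3.11], [-2.88, 2.88]. Speed limits (rad/s): [2.39, 2.39, 3.01, 3.14, 3.14, 3.14].

### API

Orientations are given as a unit quaternion [w, x, y, z].
In Python, from rig import ctrl, capture, job gives the robot as it stands. The module is installed in compiled form; this text tells all that it offers.
- The arm moves only by the tool move_arm, never from a script. Its argument "series" is a list of rows, each a list of 7 numbers: the turn, a rotation vector about the tool's x, y, z in rad, then the shift along the tool's x, y, z in cm, then the opening, from 0 (shut) to 1 (fully open). A call has 1 to 5 rows; each row is the pose to reach, as a shift and turn from the pose measured when the call began, along the tool's axes at that moment; what a row does not reach only later rows make up. A row lasts 1/12 s, in which the tool goes at most 41.7 mm and 7.16 degrees, less where a joint would pass 70% of its speed; a pose out of reach is approached as far as the arm can. A call with a gripper value outside its range is refused whole. The fingers move at their own pace and stop on an object; "grip_force" is the grip in N (left out, the last holds). Time passes only in rows, so rows that repeat a pose let the fingers close. It gives the time, the measured TCP pose, the force and the opening at its end, in the units of the state.
- ctrl.sense(): the state, without advancing time (a new reading comes with each control period).
- capture(name): name is "scene" or "top" or "wrist"; returns a dict with "frame" (480x640x3 uint8, red, green, blue), "mtx" (3x3 intrinsics, pixels), "R" (3x3) and "t" (3): a world point X has camera coordinates R X + t. Camera axes: x right, y down, z forward; pixel columns grow to the right and rows downward; lengths in mm; the calibration is good to about 2 mm. A picture is of the moment at which its call begins. There is no depth.
- job.finish_job(): hands the job in, once; it reports no verdict.
The state is a dict: "time_s": time; "joints": joint angles; "dq": joint speeds; "tau": joint torques, N m; "eef_pos": TCP position; "ee_rot": TCP orientation; "force": force on the tool from outside, world axes, zero at the start; "wrist_torque": the same for the moment, N m; "grip_width": opening from 0.0 (shut) to 1.0 (fully open).
Only numpy, scipy, OpenCV 4.12 (cv2) and the standard library are available. Lean on these libraries where they do the work, as an engineer would, in place of code of your own. Each camera call takes 0.05 s, during which the arm holds its last target.

### The job

Two can chutes stand on the pastry kitchen's bench, each with one can held back by a gate on a rocking lever. On the chute with the longer can, press down the square plate at the near end of the lever with your fingertips, keep it down until the can has rolled out into the catch tray, then let the lever come back up so that the gate is shut again. Do not touch the cans or gates themselves, leave the other chute shut with its can in place, and leave everything else standing on the bench as it is.

Things in the scene. Friction and masses are not known exactly. Their poses are not given: they have to be found in the camera images.
- rack_a: Fixed open steel can chute. Origin on the bench under its middle; z up, x the way cans roll. Inside 115 mm wide. Along x: back wall -87 mm, floor sloping down 8 deg to +45, 25 mm step, catch tray to +150 (end wall 58 high). Side walls 88 high (tray 54). Rocking lever beside it at y -84, pivot at x -90, z 105. Holds the longer can; left or right.
- rack_b: Fixed open steel can chute. Origin on the bench under its middle; z up, x the way cans roll. Inside 115 mm wide. Along x: back wall -87 mm, floor sloping down 8 deg to +45, 25 mm step, catch tray to +150 (end wall 58 high). Side walls 88 high (tray 54). Rocking lever beside it at y -84, pivot at x -90, z 105. Holds the shorter can.
- pad_a (a point): Centre of the top face of the finger plate of the longer can's chute: steel square 50 x 50 x 6 mm on the lever's near end (away from the tray), nothing beneath. At rest at (-190, -84, 108) mm in the chute's frame. Moves with the lever: at the stop about 41 mm lower and 10 mm further to +x.
- pad_b (a point): Centre of the top face of the finger plate of the shorter can's chute: steel square 50 x 50 x 6 mm on the lever's near end (away from the tray), nothing beneath. At rest at (-190, -84, 108) mm in the chute's frame. Moves with the lever: at the stop about 41 mm lower and 10 mm further to +x.
- lever_a (a joint): Rocking lever of the longer can's chute, rad: 0 = plate up, gate shut; grows as the plate is pressed down; stop at 0.42. Plate centre 100 mm from the pivot (30 mm down = 0.30). The can passes under the gate from about 0.27: press to 0.36-0.42. A spring brings it back: about 3 N on the plate to start, 7 N near the stop.
- lever_b (a joint): Rocking lever of the shorter can's chute, rad: 0 = plate up, gate shut; grows as the plate is pressed down; stop at 0.42. Plate centre 100 mm from the pivot (30 mm down = 0.30). The can passes under the gate from about 0.27: press to 0.36-0.42. A spring brings it back: about 3 N on the plate to start, 7 N near the stop.
- gate_a (a point): Gate of the longer can's chute: steel crossbar with a hanging plate 106 wide x 37 mm high, carried by the lever's far end, 120 mm beyond the pivot, across the chute in front of the can. This point: middle of its lower edge, at (30, 0, 68) mm in the chute's frame when shut.
- gate_b (a point): Gate of the shorter can's chute: steel crossbar with a hanging plate 106 wide x 37 mm high, carried by the lever's far end, 120 mm beyond the pivot, across the chute in front of the can. This point: middle of its lower edge, at (30, 0, 68) mm in the chute's frame when shut.
- long_can: Food can lying across its chute behind its gate: steel, plain paper label, diameter 54 mm, length 105 mm, about 300 g. Origin at its centre, y along its axis. Centre 78 mm above the bench at the start; in the tray 42 to 48 mm, coming to rest against the end wall (x about 122 mm in the chute's frame).
- short_can: Food can lying across the other chute behind its gate: steel, plain paper label, diameter 54 mm, length 62 mm, about 180 g. Origin at its centre, y along its axis. Centre 78 mm above the bench at the start; in the tray 42 to 48 mm, coming to rest against the end wall (x about 122 mm in the chute's frame).
- jar: Bystander: closed glass jar, 52 mm across, 85 mm high, between the chutes. Origin at its underside.
- cup: Bystander: small white cup, 68 mm across, 50 mm high, between the chutes. Origin at its underside.
- bowl: Bystander: steel mixing bowl, 170 mm across, 65 mm high, left of the chutes. Origin at its underside.
- bottle: Bystander: bottle, 60 mm across, 170 mm high, right of the chutes. Origin at its underside.
- spatula: Bystander: spatula lying on the bench at the left. Origin at its underside.
- cutter: Bystander: steel ring cutter, 80 mm across, 35 mm high, at the right. Origin at its underside.
- beaker: Bystander: steel mug, 72 mm across, 90 mm high, at the right. Origin at its underside.
There are look-alikes about, which are no part of the job. What is shaped like the long_can but blue or pink is not meant.

How it is judged:
By the outcome, as a careful person would: the job done as asked, in the order asked, and still so for the second after the job is handed in, with the robot touching nothing.
It also fails if it takes over 32 s, if anything falls off the work surface, if the arm or the gripper's body presses on something with over 40 N, if the wrist force passes 120 N, or if a joint passes its speed limit or range.

## Working session

There is one attempt and no reset: what is moved stays moved. The work goes in short steps, Python scripts to look and compute and a tool call to move; the robot and the scene stay as the last step left them, time stands still between calls to the robot, and variables do not carry over. Pictures are saved under pics/ and viewed, and the job is handed in when it is done.

Besides the shell and the picture viewer there is one more tool, called after "Request:" in YAML: its name, and indented under it one key for each argument. move_arm: Moves the arm, as the interface text tells. Its arguments: {"type":"object","properties":{"series":{"type":"array","items":{"type":"array","items":{"type":"number"}}},"grip_force":{"type":"number"}},"required":["series"]}

```bash
mkdir -p pics; python3 - <<'E'
from rig import ctrl,capture
import cv2
for n in("scene","top"):
    c=capture(n); cv2.imwrite(f"pics/{n}0.png",c["frame"][:,:,::-1]); print(n,c["mtx"].tolist(),c["R"].tolist(),c["t"].tolist())
print(ctrl.sense())
E
```

```text
scene [[437.1353339265395, 0.0, 318.17007479727977], [0.0, 437.1353339265395, 239.10993988442365], [0.0, 0.0, 1.0]] [[0.2399001842583029, 0.9706934718968088, -0.014215667756099247], [0.8094784720546996, -0.2080975581694197, -0.549035526686492], [-0.5359034473417958, 0.12020644700199928, -0.835678111013047]] [-120.02860192673425, -408.13989557462264, 1510.664223031424]
top [[451.2044733311683, 0.0, 317.49967135561513], [0.0, 451.2044733311683, 238.39303506331552], [0.0, 0.0, 1.0]] [[0.01511047534887037, -0.9994368276084822, -0.029961661412959275], [-0.9875960882646161, -0.010234359391924389, -0.15668192088516605], [0.15628704354219417, 0.03195755791249641, -0.9871945474490375]] [7.225366079946818, 588.3601717613121, 1267.342628039268]
{'time_s': 0.1, 'joints': array([ 1.01855772e+00,  3.13335542e-01,  1.49837534e+00, -9.59733546e-07,
        1.33101312e+00, -2.23396534e-01]), 'dq': array([-0.00079626, -0.00072844, -0.00174986,  0.00103271, -0.00136204,
        0.00041328]), 'tau': array([ 2.16815584e-03, -4.12896466e+01, -2.60141730e+01, -1.40309826e-04,
        2.97531456e-03, -2.26300966e-05]), 'eef_pos': array([169.42815843, 496.6557449 , 230.81689024]), 'ee_rot': array([-2.13488394e-04,  1.63681063e-01,  9.86513147e-01, -5.23840165e-04]), 'force': array([-0.88144094,  0.37310573,  0.04766534]), 'wrist_torque': array([-0.01147665, -0.06817317,  0.0018485 ]), 'grip_width': 0.9979704752799}
```

View pics/scene0.png

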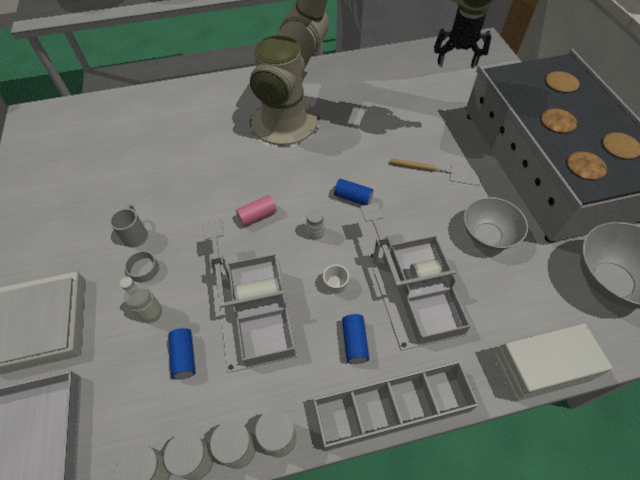

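View pics/top0.png

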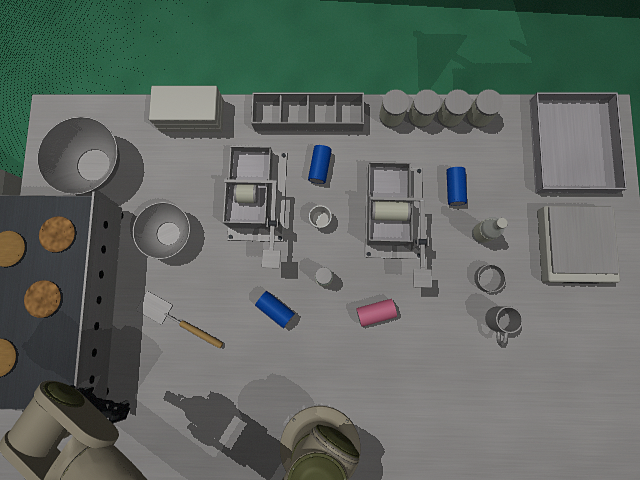

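The longer can is in the right-hand chute in the top view, at about (391,211), with its plate near (423,279). In the scene view that plate is near (213,228). The short can is in the left chute at (245,193). Next I'll zoom in for accuracy.

```bash
python3 - <<'E'
import cv2
a=cv2.imread("pics/top0.png")[150:300,350:450]; b=cv2.imread("pics/scene0.png")[205:385,190:310]
cv2.imwrite("pics/z1.png",cv2.resize(a,None,fx=4,fy=4,interpolation=cv2.INTER_CUBIC))
cv2.imwrite("pics/z2.png",cv2.resize(b,None,fx=3.3,fy=3.3,interpolation=cv2.INTER_CUBIC))
E
```

```text
(no output)
```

View pics/z1.png

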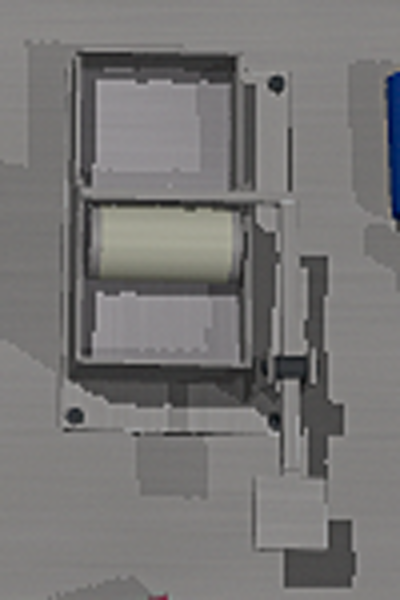

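View pics/z2.png

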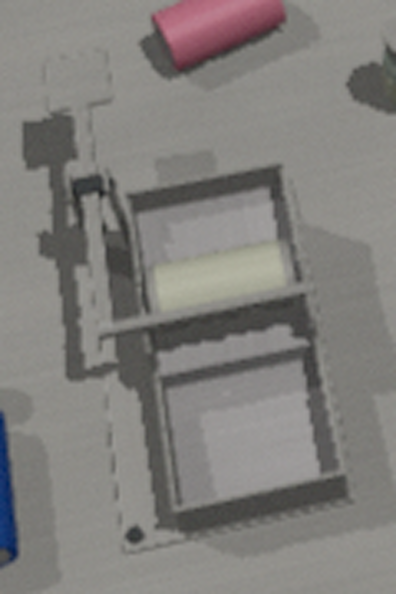

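```bash
cat > h.py <<'E'
import numpy as np
from rig import ctrl,capture
cams={n:capture(n) for n in("scene","top")}
def ray(n,p):
    c=cams[n];d=c["R"].T@np.linalg.solve(c["mtx"],[p[0],p[1],1]);return -c["R"].T@c["t"],d
def onz(n,p,z):
    o,d=ray(n,p);return (o+d*(z-o[2])/d[2]).round(1)
def tri(a,b):
    A=[];B=[]
    for n,p in(("top",a),("scene",b)):
        o,d=ray(n,p);d=d/np.linalg.norm(d);P=np.eye(3)-np.outer(d,d);A.append(P);B.append(P@o)
    A=np.vstack(A);B=np.hstack(B);x=np.linalg.lstsq(A,B,rcond=None)[0];return x.round(1),np.abs(A@x-B).max().round(1)
E
python3 - <<'E'
from h import *
T=lambda x,y:(350+x/4-.4,150+y/4-.4)
S=lambda x,y:(190+x/3.3-.35,205+y/3.3-.35)
print("pad",onz("top",T(290.5,513),108),onz("scene",S(78,79),108),tri(T(290.5,513),S(78,79)))
for p in((255,476),(327,480),(326,549),(254,547)):print("c",onz("top",T(*p),108))
for p in((277,84),(275,421),(75,415)):print("bolt",onz("top",T(*p),4))
for p in((285,200),(291,470)):print("lever",onz("top",T(*p),108))
s=ctrl.sense();print(s["time_s"],s["eef_pos"])
E
```

```text
pad [ 472.9 -273.6  108. ] [ 473.8 -272.1  108. ] (array([ 473. , -273. ,  107.2]), np.float64(0.7))
c [ 497.8 -250.   108. ]
c [ 495.7 -298.7  108. ]
c [ 448.9 -296.9  108. ]
c [ 449.6 -248.5  108. ]
bolt [ 808.1 -290.9    4. ]
bolt [ 548.6 -284.3    4. ]
bolt [ 551.4 -136.2    4. ]
lever [ 691.1 -274.3  108. ]
lever [ 502.2 -274.5  108. ]
0.2 [169.45102802 496.75577163 230.95839375]
```

The plate centre is at about (473, -273, 107), and both views agree to about 1 mm. I'll shut the fingers and travel at the current height.

Request:
move_arm:
  series:
    - [0, 0, 0, -2.6, -3.1, 0, 0]
    - [0, 0, 0, -5.2, -6.2, 0, 0]
    - [0, 0, 0, -7.8, -9.3, 0, 0]
    - [0, 0, 0, -10.4, -12.4, 0, 0]
    - [0, 0, 0, -13, -15.5, 0, 0]
  grip_force: 40

```text
time_s: 0.62
eef_pos: [242.4, 306.4, 230.9]
ee_rot: [-0.0, 0.163, 0.987, -0.0]
force: [1.3, -0.4, 0.4]
grip_width: 0.297
```

Request:
move_arm:
  series:
    - [0, 0, 0, -2.6, -3.1, 0, 0]
    - [0, 0, 0, -5.2, -6.2, 0, 0]
    - [0, 0, 0, -7.8, -9.3, 0, 0]
    - [0, 0, 0, -10.4, -12.4, 0, 0]
    - [0, 0, 0, -13, -15.5, 0, 0]

```text
time_s: 1.03
eef_pos: [315.6, 115.9, 231.2]
ee_rot: [0.0, 0.163, 0.987, -0.0]
force: [1.4, 1.3, -0.0]
grip_width: 0.0
```

Request:
move_arm:
  series:
    - [0, 0, 0, -2.6, -3.1, 0, 0]
    - [0, 0, 0, -5.2, -6.2, 0, 0]
    - [0, 0, 0, -7.8, -9.3, 0, 0]
    - [0, 0, 0, -10.4, -12.4, 0, 0]
    - [0, 0, 0, -13, -15.5, 0, 0]

```text
time_s: 1.45
eef_pos: [388.9, -74.9, 231.4]
ee_rot: [0.0, 0.164, 0.987, -0.0]
force: [1.3, 0.9, 0.4]
grip_width: -0.003
```

Request:
move_arm:
  series:
    - [0, 0, 0, -2.7, -3.1, 0, 0]
    - [0, 0, 0, -5.3, -6.2, 0, 0]
    - [0, 0, 0, -8.0, -9.3, 0, 0]
    - [0, 0, 0, -10.7, -12.4, 0, 0]
    - [0, 0, 0, -13.3, -15.5, 0, 0]

```text
time_s: 1.87
eef_pos: [465.1, -266.6, 231.3]
ee_rot: [0.0, 0.164, 0.987, -0.0]
force: [0.4, 0.3, -0.7]
grip_width: 0.001
```

```bash
python3 - <<'E'
from h import *
import cv2
s=ctrl.sense();print(s["time_s"],s["eef_pos"],s["joints"].round(2))
w=capture("wrist");cv2.imwrite("pics/w1.png",w["frame"][:,:,::-1])
a=cams["top"]["frame"][100:340,300:480,::-1]
cv2.imwrite("pics/t1.png",cv2.resize(a,None,fx=2.5,fy=2.5))
for X in((473,-273,107),tuple(s["eef_pos"])):
    c=w["R"]@np.array(X)+w["t"];p=w["mtx"]@c;print(p[:2]/p[2])
E
```

```text
1.9667 [ 465.32843872 -268.875238    230.07105528] [-0.74  0.34  1.46 -0.    1.34 -1.98]
[312.10996788 237.57705288]
[314.89357144 302.74899269]
```

View pics/w1.png

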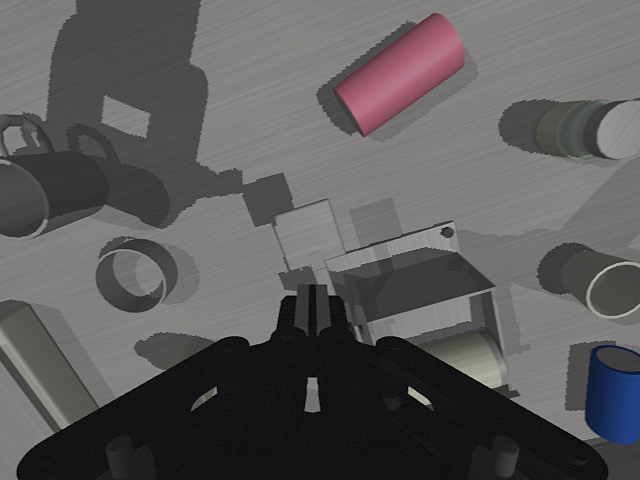

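View pics/t1.png

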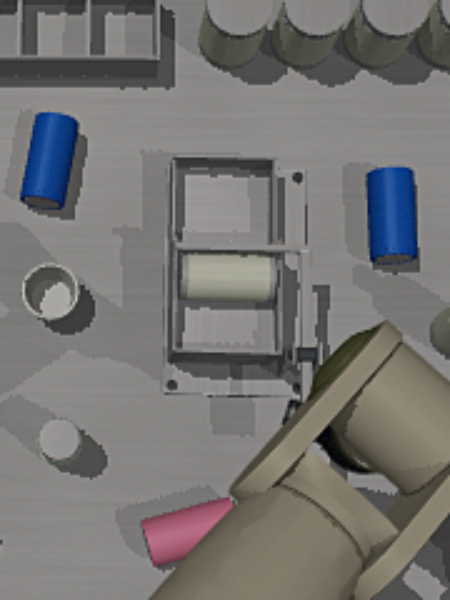

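The plate appears in the wrist view at about (310,236), where I predicted (312,238). Next I'll correct the position and descend to just above the plate.

Request:
move_arm:
  series:
    - [0, 0, 0, -0.4, -0.3, 3, 0]
    - [0, 0, 0, -0.4, -0.3, 6, 0]
    - [0, 0, 0, -0.4, -0.3, 9, 0]
    - [0, 0, 0, -0.4, -0.3, 11, 0]
    - [0, 0, 0, -0.4, -0.3, 11, 0]

```text
time_s: 2.43
eef_pos: [465.8, -267.9, 116.9]
ee_rot: [-0.003, 0.164, 0.986, 0.002]
force: [0.7, 0.2, -0.6]
grip_width: -0.001
```

```bash
python3 - <<'E'
from h import *
import cv2
s=ctrl.sense();print(s["time_s"],s["eef_pos"],s["force"])
w=capture("wrist");cv2.imwrite("pics/w2.png",w["frame"][:,:,::-1])
E
```

```text
2.5333 [ 467.62358477 -269.77136342  121.2190939 ] [0.18677159 0.31918317 0.6328192 ]
```

View pics/w2.png

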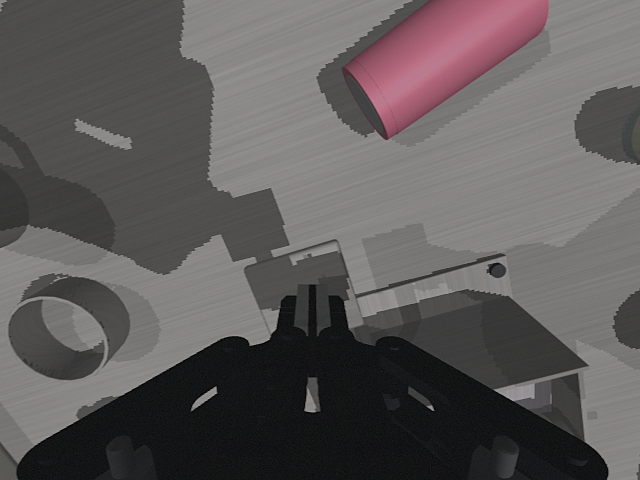

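Request:
move_arm:
  series:
    - [0, 0, 0, -0.1, -0.3, 0.7, 0]
    - [0, 0, 0, -0.1, -0.3, 1.5, 0]
    - [0, 0, 0, -0.1, -0.3, 2.3, 0]
    - [0, 0, 0, -0.1, -0.3, 3.1, 0]
    - [0, 0, 0, -0.1, -0.3, 3.9, 0]

```text
time_s: 3.0
eef_pos: [468.7, -273.9, 83.0]
ee_rot: [0.002, 0.165, 0.986, -0.001]
force: [2.3, -0.7, 6.8]
grip_width: 0.006
```

Request:
move_arm:
  series:
    - [0, 0, 0, 0, 0, 0.4, 0]
    - [0, 0, 0, 0, 0, 0.8, 0]
    - [0, 0, 0, 0, 0, 1.1, 0]
    - [0, 0, 0, 0, 0, 1.3, 0]
    - [0, 0, 0, 0, 0, 1.3, 0]

```text
time_s: 3.42
eef_pos: [468.9, -273.9, 69.8]
ee_rot: [0.002, 0.165, 0.986, -0.001]
force: [0.3, -0.3, 6.2]
grip_width: -0.0
```

```bash
cat > look.py <<'E'
from h import *
import cv2,sys
k=sys.argv[1]
s=ctrl.sense();print(s["time_s"],s["eef_pos"],s["force"])
a=capture("scene")["frame"][200:380,180:320,::-1];b=capture("top")["frame"][140:320,340:480,::-1]
cv2.imwrite(f"pics/m{k}.png",cv2.resize(np.hstack([a,b]),None,fx=2.8,fy=2.8,interpolation=cv2.INTER_CUBIC))
E
python3 look.py 1
```

```text
3.5167 [ 468.84213704 -273.89933323   69.94117237] [-0.24972157 -0.08983772  6.54712599]
```

View pics/m1.png

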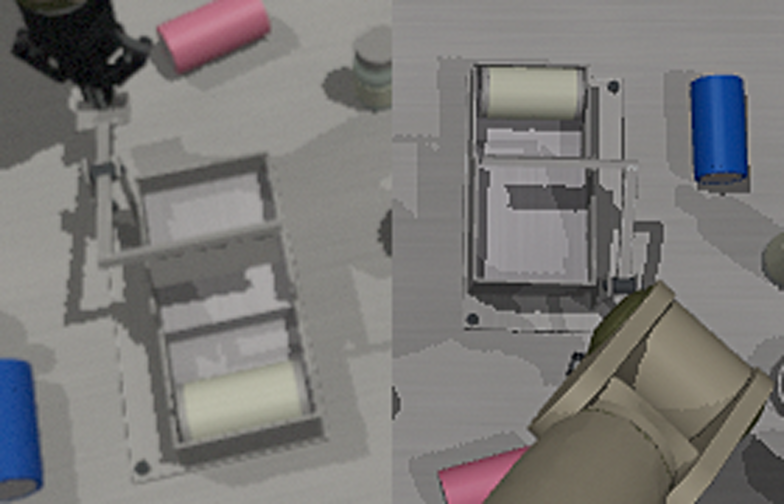

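The can is out and lying in the tray against the end wall: (245,400) in the left half of the picture and (533,92) in the right half. The gate is raised and the plate force is 6.5 N. I'll hold briefly so the can settles, then ease the lever up.

Request:
move_arm:
  series:
    - [0, 0, 0, 0, 0, 0, 0]
    - [0, 0, 0, 0, 0, 0, 0]
    - [0, 0, 0, 0, 0, 0, 0]
    - [0, 0, 0, 0, 0, 0, 0]
    - [0, 0, 0, 0, 0, 0, 0]

```text
time_s: 4.03
eef_pos: [468.9, -273.9, 70.0]
ee_rot: [0.002, 0.165, 0.986, -0.001]
force: [-1.2, -1.1, 5.6]
grip_width: -0.001
```

```bash
python3 look.py 2
```

```text
4.1333 [ 468.85374989 -273.89658432   70.02097092] [-0.30230564  0.93314683  6.19665078]
```

View pics/m2.png

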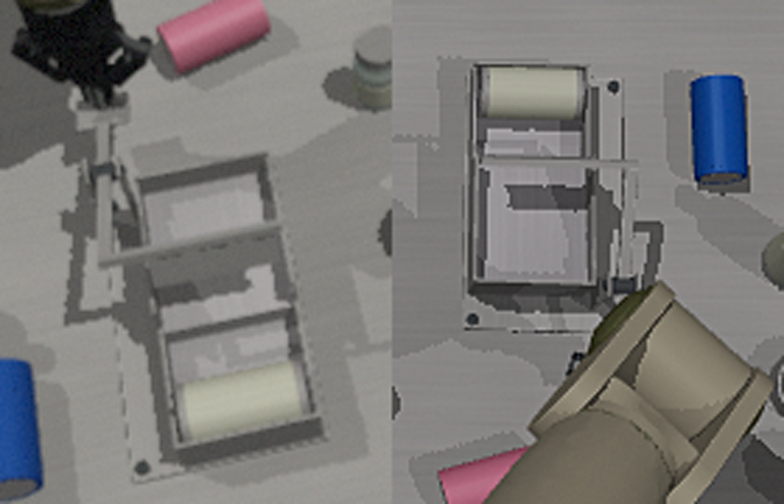

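The can hasn't moved between the two pictures, so it has settled. Now I'll raise the tool slowly.

Request:
move_arm:
  series:
    - [0, 0, 0, 0, 0, -0.5, 0]
    - [0, 0, 0, 0, 0, -1.1, 0]
    - [0, 0, 0, 0, 0, -1.7, 0]
    - [0, 0, 0, 0, 0, -2.3, 0]
    - [0, 0, 0, 0, 0, -2.9, 0]

```text
time_s: 4.65
eef_pos: [468.7, -273.8, 99.7]
ee_rot: [0.002, 0.165, 0.986, -0.001]
force: [-3.4, 0.2, 3.8]
grip_width: 0.0
```

Request:
move_arm:
  series:
    - [0, 0, 0, 0, 0, -0.5, 0]
    - [0, 0, 0, 0, 0, -1.0, 0]
    - [0, 0, 0, 0, 0, -1.6, 0]
    - [0, 0, 0, 0, 0, -2.4, 0]
    - [0, 0, 0, 0, 0, -3.4, 0]

```text
time_s: 5.07
eef_pos: [468.6, -273.5, 134.0]
ee_rot: [0.002, 0.165, 0.986, -0.001]
force: [0.6, -0.1, -1.1]
grip_width: -0.002
```

Request:
move_arm:
  series:
    - [0, 0, 0, 0, 0, -2, 0]
    - [0, 0, 0, 0, 0, -5, 0]
    - [0, 0, 0, 0, 0, -8, 0]
    - [0, 0, 0, 0, 0, -10, 0]
    - [0, 0, 0, 0, 0, -10, 0]

```text
time_s: 5.48
eef_pos: [469.5, -274.2, 239.2]
ee_rot: [0.005, 0.164, 0.986, -0.003]
force: [0.6, 0.1, 0.1]
grip_width: 0.001
```

Request:
move_arm:
  series:
    - [0, 0, 0, 2.6, 3, 0, 0]
    - [0, 0, 0, 5.2, 6, 0, 0]
    - [0, 0, 0, 7.8, 9, 0, 0]
    - [0, 0, 0, 10.4, 12, 0, 0]
    - [0, 0, 0, 13, 15, 0, 0]

```text
time_s: 5.9
eef_pos: [394.0, -88.5, 236.9]
ee_rot: [0.005, 0.165, 0.986, -0.003]
force: [0.8, -0.0, 0.4]
grip_width: -0.0
```

Request:
move_arm:
  series:
    - [0, 0, 0, 2.6, 3, 0, 0]
    - [0, 0, 0, 5.2, 6, 0, 0]
    - [0, 0, 0, 7.8, 9, 0, 0]
    - [0, 0, 0, 9, 10.5, 0, 0]
    - [0, 0, 0, 9, 10.5, 0, 0]

```text
time_s: 6.32
eef_pos: [341.4, 42.8, 235.6]
ee_rot: [0.005, 0.163, 0.987, -0.002]
force: [0.9, -0.2, -0.1]
grip_width: -0.001
```

Request:
move_arm:
  series:
    - [0, 0, 0, 0, 0, 0, 0]
    - [0, 0, 0, 0, 0, 0, 0]
    - [0, 0, 0, 0, 0, 0, 0]
    - [0, 0, 0, 0, 0, 0, 0]
    - [0, 0, 0, 0, 0, 0, 0]

```text
time_s: 6.73
eef_pos: [341.7, 42.2, 235.5]
ee_rot: [0.005, 0.163, 0.987, -0.002]
force: [0.5, -0.6, -0.0]
grip_width: 0.002
```

```bash
python3 look.py 3; python3 -c "
from h import *
import cv2
for n in cams: cv2.imwrite(f'pics/{n}9.png',cams[n]['frame'][:,:,::-1])"
```

```text
6.8333 [341.57348893  42.39829695 235.52889485] [-0.08718712 -0.9700823   0.19553895]
```

View pics/m3.png

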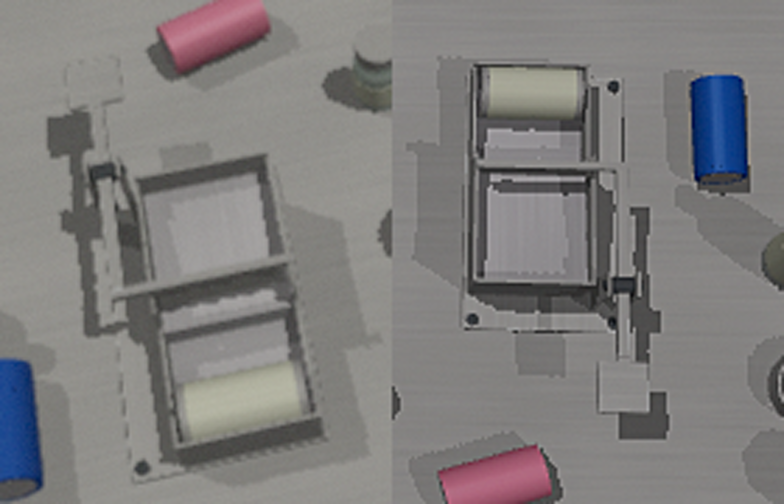

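View pics/scene9.png

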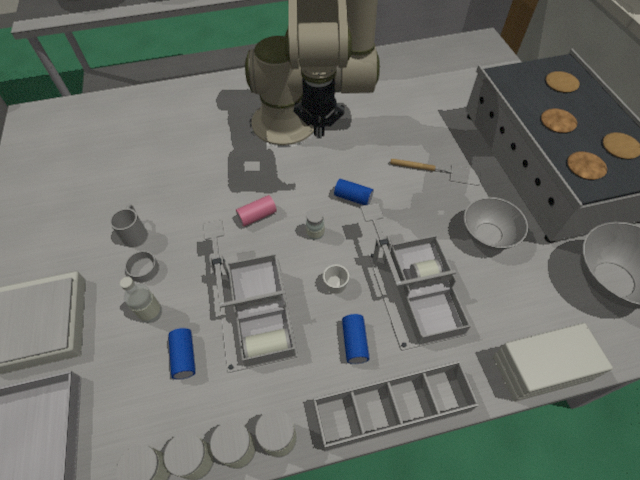

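View pics/top9.png

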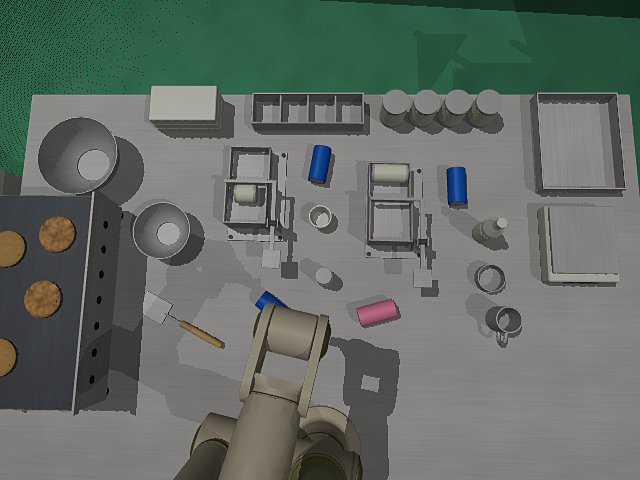

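The plate is back up at (423,279) in the top view, the same place as at the start. The long can lies in the tray at (390,172), the short can is still behind its gate, and everything else looks unmoved.

```bash
python3 -c "
from rig import job
print(job.finish_job())"
```

```text
the job is handed in; nothing more can be done
None
```

The longer can is out of its chute (the right-hand one in the top view) and lying in the catch tray, and the gate is shut again. I pressed that chute's plate with closed fingertips down to a fingertip height of 70 mm, held it until the can came to rest, then let the lever up slowly and backed the arm away.

- **Can and lever:** the last pictures show the can against the tray's end wall. The plate and gate are back where they started, judged by eye from the pictures.
- **Other chute and bench:** the short can is still behind its shut gate. Nothing else looks moved, though in the top view the arm partly hid one of the blue look-alike cans; the scene view shows it in place.
- **Force and time:** the highest vertical force I read was about 7 N. The job was handed in at about 6.9 s, with the robot touching nothing.

I did not measure the lever angle while it was pressed; from the fingertip height I estimate about 0.36–0.40 rad. No check failed or disagreed.

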